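# Put the inflator nozzle away in its kit

## Robot

A 6-joint arm with a two-finger parallel gripper is mounted at the origin on a cart in front of the work surface, level with it; the furniture and walls round the work are solid. World frame = base frame: x ahead of the robot, y to its left, z up, the work surface at z = 0. Lengths are in m, angles in rad, forces in N, time in s.
With the tool pointing down it reaches from about 0.3 to 0.825 m from the base axis. Payload 5.4 kg.
Tool frame: the origin (TCP) lies at the very end of the fingers, on their centre line; the grasp point (between the pads) lies 19 mm behind it; z points along the fingers, y is the line along which they close (so a half turn about z gives the same grasp; the last joint's range is limited). The gripper opens to 92 mm and grips with 3 to 60 N. Pads are 20 mm wide; open, the fingers measure 128 mm over their backs; the gripper's body (75 mm by 189 mm) begins 69 mm behind the grasp point.
Start: joints at [-1.331, 0.158, 1.597, -0, 1.386, -0.21], TCP at [0.25, -0.518, 0.215] pointing down, gripper open.
Joint ranges: [-2.91, 2.91], [-0.94, 2.29], [0.18, 2.7], [-1.29, 4.43], [0.17, 2.64], [-3, 3]. Speed limits (rad/s): [2.57, 2.57, 3.14, 3.14, 3.14, 3.14].

## Interface

Orientations are given as a rotation vector (axis times angle).
In Python, from workcell import bot gives the robot as it stands. Calls block until the motion is done:
- bot.goto(position, orientation): joint-space move of the TCP to a pose.
- bot.line_to(position, rot=None, max_speed=0.15): straight line of the TCP; rot=None keeps the orientation; max_speed is the mean speed in m/s.
- bot.set_joints(angles): joint-space move.
- bot.set_gripper(opening, newtons=None): opening from 0.0 (shut) to 1.0 (fully open); newtons is the grip in N (None keeps the last); returns when the fingers have stopped.
- bot.hold(seconds).
- bot.inverse_kinematics(position, orientation): joint angles nearest the present ones, or None.
- bot.read_camera(name): name is "scene" or "top"; returns a dict with "pixels" (420x560x3 uint8, blue, green, red), "fx", "fy", "cx", "cy" (pixels), "R" (3x3) and "t" (3): a world point X has camera coordinates R X + t. Camera axes: x right, y down, z forward; pixel columns grow to the right and rows downward; lengths in m; the calibration is good to about 2 mm. A picture is of the moment at which its call begins. There is no depth.
A pose or a line that the arm cannot do raises bot.MotionError and nothing moves.
- bot.job_done(): hands the job in; it is judged then, once.
Readings, each from a call of its own:
- bot.current_clock(): time.
- bot.current_joints(): joint angles.
- bot.current_joint_vel(): joint speeds.
- bot.current_effort(): joint torques, N m.
- bot.current_ee_pos(): TCP position.
- bot.current_tool_rot(): TCP orientation.
- bot.current_contact_force(): force on the tool from outside, world axes, zero at the start.
- bot.current_ft_torque(): the same for the moment, N m.
- bot.current_opening(): opening from 0.0 (shut) to 1.0 (fully open).
- bot.current_grip_force(): force on a finger pad.
Only numpy, scipy, OpenCV 4.12 (cv2) and the standard library are available. Lean on these libraries where they do the work, as an engineer would, in place of code of your own. Each camera call takes 0.05 s, during which the arm holds its last target. There are 200 camera calls.

## Task

Put the loose inflator nozzle into the hole of the graded socket block that fits its shank snugly, pushed fully home. Then set the white cover over the kit and press its top down at each of the four corners until the rim seal is fully seated all round.

Things in the scene. Friction and masses are not known exactly. Their poses are not given: they have to be found in the camera images.
- nozzle: loose aluminium inflator nozzle, 77 mm tall, about 90 g, standing on its shank. Origin: centre of the foot; z up its axis. From the foot: shank 26 mm diameter, 26 mm long (foot edge chamfered 2 mm); flange 40 mm diameter, 26 to 31 mm up; black barrel 20 mm diameter, 31 to 65 mm up (grip here, from any side); tip tapering to 10 mm, 65 to 77 mm up
- kit_base: nozzle kit base, fixed: dark board 90 x 198 mm, 10 mm thick, with a grey socket block 46 (x) x 160 (y) mm in its middle, top 44 mm above the worktop. Origin: centre of the board's underside. A row of four holes for shanks of 16, 21, 26, 31 mm at x = 0, y = 62, 22, -18, -58 mm. The 16 mm hole holds a fixed nozzle standing 51 mm above the block
- hole_21 (a point): centre of the mouth, at the block's top face, of the empty hole for a 21 mm shank (hole diameter 24 mm, 28 mm deep)
- hole_26 (a point): centre of the mouth, at the block's top face, of the empty hole for a 26 mm shank (hole diameter 29 mm, 28 mm deep, edge chamfered 1.5 mm). A nozzle fully home rests its flange on the block, foot 26 mm below this point
- hole_31 (a point): centre of the mouth, at the block's top face, of the empty hole for a 31 mm shank (hole diameter 34 mm, 28 mm deep). This is the end of the row nearer the fixed balloon bunch, which fills the right of the worktop (x = 0.38 to 0.85 m, right of y = -0.2 m; at its near edge right of y = -0.4 m) to over 0.6 m up: pass it on the robot's side. Wall shelves overhang beyond x = 0.71 m
- cover: loose white cover, open below, 74 (x) x 182 (y) mm, 94 mm high, 4 mm thick, 180 g, on its rim. Origin: centre of the rim's underside; z up. Black bar handle on top, centred, 14 (x) x 60 (y) mm, 106 to 124 mm above the rim. It goes over the block centred on the kit base's origin, y along its y, with 10 (x) and 7 (y) mm to spare. Press its top 24 (x) and 76 (y) mm from the centre
- seal_near_left (a joint): travel of the black rubber seal pad under the cover's near left corner, m: 0 raised 5 mm above the board (cover rim then 15 mm above the worktop), 0.005 flush with the board (rim on the board, seated); it stays where pushed. Pad 18 x 18 mm at x = -33, y = +87 mm of the kit base. It yields at 6 N; press the cover's top near that corner with 10 to 15 N, going round again if a corner is not yet down
- seal_near_right (a joint): travel of the black rubber seal pad under the cover's near right corner, m: 0 raised 5 mm above the board (cover rim then 15 mm above the worktop), 0.005 flush with the board (rim on the board, seated); it stays where pushed. Pad 18 x 18 mm at x = -33, y = -87 mm of the kit base. It yields at 6 N; press the cover's top near that corner with 10 to 15 N, going round again if a corner is not yet down
- seal_far_left (a joint): travel of the black rubber seal pad under the cover's far left corner, m: 0 raised 5 mm above the board (cover rim then 15 mm above the worktop), 0.005 flush with the board (rim on the board, seated); it stays where pushed. Pad 18 x 18 mm at x = +33, y = +87 mm of the kit base. It yields at 6 N; press the cover's top near that corner with 10 to 15 N, going round again if a corner is not yet down
- seal_far_right (a joint): travel of the black rubber seal pad under the cover's far right corner, m: 0 raised 5 mm above the board (cover rim then 15 mm above the worktop), 0.005 flush with the board (rim on the board, seated); it stays where pushed. Pad 18 x 18 mm at x = +33, y = -87 mm of the kit base. It yields at 6 N; press the cover's top near that corner with 10 to 15 N, going round again if a corner is not yet down
There are look-alikes about, which are no part of the job. There is more than one size of the nozzle; the one meant has the size given above.

How it is judged:
On the way:
1. the nozzle is fully home in the 26 mm hole, its flange on the block (horizontal distance between nozzle and hole_26 below 0.005 m and z of nozzle in the frame of kit_base below 0.0205 m and angle between nozzle's own z axis and vertical below 0.1 rad), for 0.2 s.
At the end, for the whole second after the job is handed in: Nozzle in the 26 mm hole (within 5 mm of its centre, upright within 0.1 rad, foot within 2.5 mm of seated height); cover over the block (within 12 mm across, 10 mm along, 0.15 rad of turn, level within 0.02 rad, rim within 2 mm of the board); all four seal pads down over 4 mm; all at rest (all of step 1 and x of cover in the frame of kit_base between -0.012 and 0.012 m and y of cover in the frame of kit_base between -0.01 and 0.01 m and z of cover in the frame of kit_base below 0.012 m and angle between cover's own z axis and vertical below 0.02 rad and angle between the y axis of cover and the y axis of kit_base, either way round below 0.15 rad and value of joint each of seal_near_left, seal_near_right, seal_far_left, seal_far_right above 0.004 m and linear speed of each of cover, nozzle below 0.02 m/s); the robot touches nothing.
It also fails if it takes over 72 s, if anything falls off the work surface, if the arm or the gripper's body presses on something with over 40 N, if the wrist force passes 120 N, or if a joint passes its speed limit or range.

## Working session

There is one attempt and no reset: what is moved stays moved. The work goes in short steps, each a Python script; the robot and the scene stay as the last script left them, time stands still between calls to the robot, and variables do not carry over. Pictures are saved under pics/ and viewed, at most 10 in all, crops included, and the job is handed in when it is done.

```bash
mkdir -p pics; ls; python3 - <<'E'
from workcell import bot
import cv2
for n in("scene","top"):
    c=bot.read_camera(n); cv2.imwrite(f"pics/{n}0.png",c["pixels"])
    print(n,c["fx"],c["cx"],c["cy"],c["R"],c["t"])
print(bot.current_clock(),bot.current_tool_rot())
E
```

```text
pics
scene 488.016209336097 279.3389278783286 217.03570377129765 [[-0.80285555 -0.59600415  0.01421355]
 [-0.31136187  0.39885443 -0.86253634]
 [ 0.5084061  -0.69691764 -0.50579546]] [0.48002098 0.20512487 0.67745811]
top 433.536046425424 280.15755053139935 211.83057292078092 [[ 0.00425674 -0.99957847  0.02871875]
 [-0.99820463 -0.0059632  -0.05959824]
 [ 0.05974438 -0.02841349 -0.99780924]] [0.05557158 0.5240395  0.92477774]
0.1 [-3.06081418e+00 -7.00200815e-01  1.78376057e-05]
```

View pics/scene0.png

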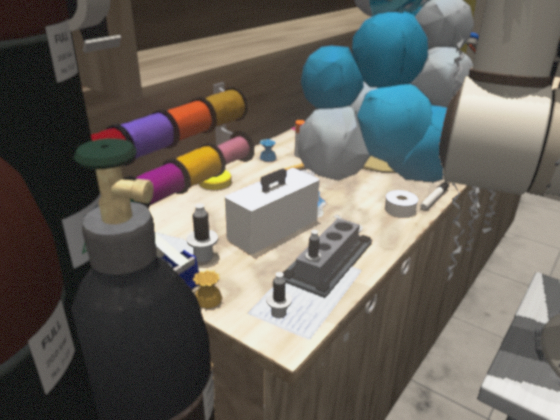

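View pics/top0.png

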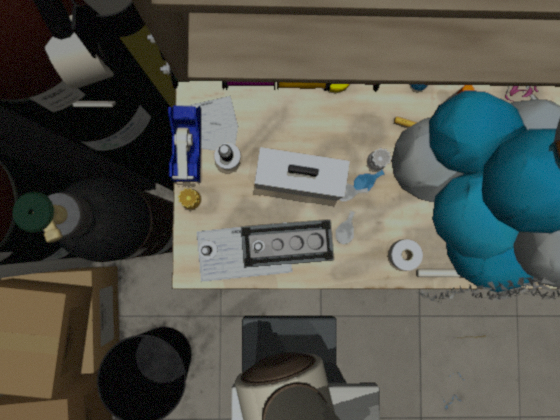

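The scene view shows two loose nozzles. A is at scene (279,292) / top (207,250). B is at scene (202,235) / top (227,153) and looks larger. The fixed nozzle in the kit is at top (258,246). The gold vase at top (189,198) and the tape ring at top (405,254) aren't nozzles. The cover is at top (302,175). I'll measure the sizes and take a close crop.

```bash
cat > h.py <<'E'
from workcell import bot
import numpy as np, cv2
def ray(c,p,z):
    R,t=np.array(c["R"]),np.array(c["t"]); o=-R.T@t
    d=R.T@np.array([(p[0]-c["cx"])/c["fx"],(p[1]-c["cy"])/c["fy"],1]); return o+d*(z-o[2])/d[2]
def proj(c,X):
    v=np.array(c["R"])@X+c["t"]; return np.array([c["fx"]*v[0]/v[2]+c["cx"],c["fy"]*v[1]/v[2]+c["cy"]])
def tri(c1,p1,c2,p2):
    A=[];b=[]
    for c,p in((c1,p1),(c2,p2)):
        R,t=np.array(c["R"]),np.array(c["t"])
        for r,u in((0,(p[0]-c["cx"])/c["fx"]),(1,(p[1]-c["cy"])/c["fy"])):
            A.append(R[r]-u*R[2]); b.append(u*t[2]-t[r])
    return np.linalg.lstsq(np.array(A),np.array(b),rcond=None)[0]
E
python3 - <<'E'
from h import *
t=bot.read_camera("top");s=bot.read_camera("scene")
a=cv2.resize(t["pixels"][135:270,190:360],None,fx=4.4,fy=4.4,interpolation=cv2.INTER_CUBIC)
b=cv2.resize(s["pixels"][165:325,180:380],None,fx=3.7,fy=3.7,interpolation=cv2.INTER_CUBIC)
cv2.imwrite("pics/tc.png",a);cv2.imwrite("pics/sc.png",b)
for n,pt in(("A",(207,250)),("B",(227,153)),("kit",(287,243)),("cov",(303,170))):
    X=ray(t,pt,0.04);print(n,X, "px/m",t["fx"]/(np.array(t["R"])@X+t["t"])[2])
E
```

```text
A [0.44148861 0.21144354 0.04      ] px/m 478.92153358136613
B [0.64644214 0.17217711 0.04      ] px/m 471.95584929641865
kit [0.45672194 0.04430664 0.04      ] px/m 475.94616739896435
cov [0.61156291 0.0107968  0.04      ] px/m 470.67409741563625
```

View pics/tc.png

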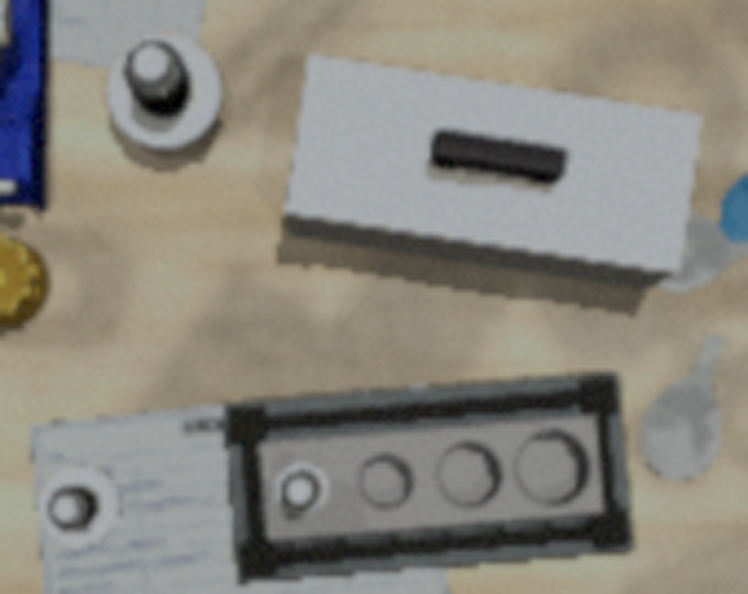

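View pics/sc.png

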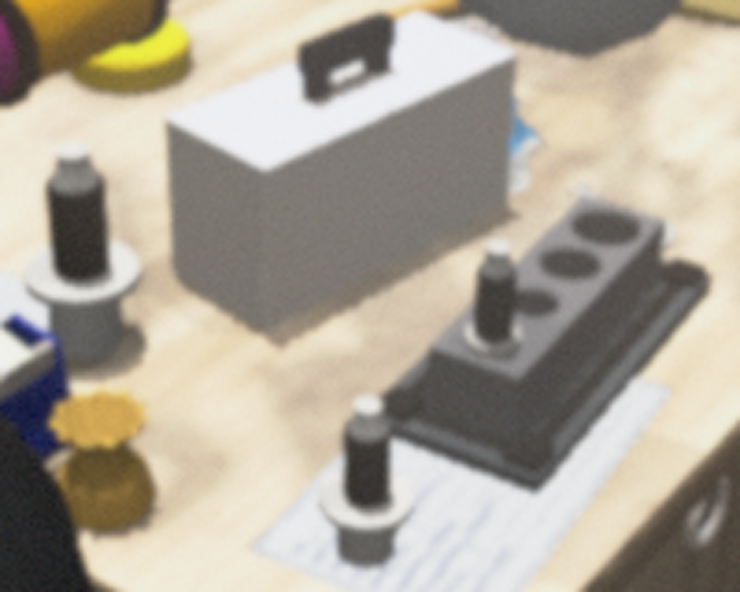

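Flange A spans about 83 crop px, which is 39 mm. B's spans 114 px, about 55 mm, so A at top (207,250) is the nozzle. The 26 mm hole is the third in the row, at top (296,242). Next I'll compute the poses from these picks and check reachability.

```bash
cat >> h.py <<'E'
def T(u,v): return ((u+.5)/4.4-.5+190,(v+.5)/4.4-.5+135)
def S(u,v): return ((u+.5)/3.7-.5+180,(v+.5)/3.7-.5+165)
from scipy.spatial.transform import Rotation
def down(yaw): # tool y axis at angle yaw in world xy
    y=np.array([np.cos(yaw),np.sin(yaw),0]);z=np.array([0,0,-1.]);return Rotation.from_matrix(np.c_[np.cross(y,z),y,z]).as_rotvec()
E
python3 - <<'E'
from h import *
np.set_printoptions(precision=4,suppress=True)
t=bot.read_camera("top");s=bot.read_camera("scene")
for n,a,b,z in (("h21",(386,481),(533,304),.044),("h26",(469,474),(571,265),.044),("h31",(552,467),(607,227),.044),("fixtip",(301,487),(498,246),.095),
   ("Aflange",(77,509),(366,500),.031),("Atip",(71,503),(370,403),.077),
   ("handle",(499,151),(347,40),.124)):
    print(n,"top",ray(t,T(*a),z)[:2],"scene",ray(s,S(*b),z)[:2],"tri",tri(t,T(*a),s,S(*b)))
c=[ray(t,T(*p),.094)[:2] for p in((309,55),(703,115),(676,272),(287,217))]
c2=[ray(s,S(*p),.094)[:2] for p in((415,12),(515,60),(267,170),(168,122))]
print("cover",np.mean(c,0),np.mean(c2,0),c,c2)
g=[ray(t,T(*p),.013)[:2] for p in((228,405),(617,375),(632,550),(240,580))]
print("board",np.mean(g,0),g)
# sub-pixel flange
m=t["pixels"].astype(int)
print([bot.inverse_kinematics([.44,.21,.04],down(y)) for y in(0,np.pi)])
print([bot.inverse_kinematics([.6,0,.1],down(y)) for y in(0,np.pi)],bot.current_clock())
E
```

```text
h21 top [0.4547 0.0647] scene [0.4552 0.0649] tri [0.455  0.0648 0.0441]
h26 top [0.4582 0.0252] scene [0.4587 0.025 ] tri [0.4584 0.0253 0.0443]
h31 top [ 0.4617 -0.0144] scene [ 0.4627 -0.0164] tri [ 0.4617 -0.0143  0.0454]
fixtip top [0.4526 0.1039] scene [0.4535 0.1022] tri [0.4526 0.1038 0.0961]
Aflange top [0.4406 0.2124] scene [0.4424 0.2122] tri [0.4412 0.2127 0.0319]
Atip top [0.4447 0.2088] scene [0.4443 0.208 ] tri [0.4444 0.2086 0.0774]
handle top [0.6004 0.0176] scene [0.5945 0.0259] tri [0.6012 0.0171 0.1187]
cover [0.599  0.0173] [0.5985 0.0198] [array([0.6484, 0.1017]), array([ 0.6226, -0.0781]), array([ 0.5506, -0.0654]), array([0.5743, 0.1111])] [array([ 0.6244, -0.0763]), array([ 0.5481, -0.0597]), array([0.5766, 0.111 ]), array([0.645 , 0.1041])]
board [0.4562 0.0424] [array([0.4912, 0.1418]), array([ 0.507, -0.05 ]), array([ 0.4209, -0.0572]), array([0.4058, 0.1351])]
[array([ 0.1968,  0.1532,  1.9798, -0.    ,  1.0085,  0.1968]), array([ 0.1968,  0.1532,  1.9798,  0.    ,  1.0085, -2.9448])]
[array([-0.2012,  0.3314,  1.6275, -0.    ,  1.1826, -0.2012]), array([-0.2012,  0.3314,  1.6275,  0.    ,  1.1826,  2.9404])] 0.3
```

Both views agree to about 2 mm. Now I'll grasp nozzle A, passing on the robot's side, then lift and look.

```bash
python3 - <<'E'
from h import *
np.set_printoptions(precision=4,suppress=True)
bot.line_to([.26,-.28,.25],max_speed=.3)
bot.goto([.32,.05,.22],down(0))
bot.goto([.4427,.2105,.13],down(0))
bot.line_to([.4427,.2105,.038],max_speed=.1)
print(bot.current_ee_pos(),bot.current_contact_force())
bot.set_gripper(0.0,30)
print(bot.current_opening(),bot.current_grip_force(),bot.current_contact_force())
bot.line_to([.4427,.2105,.10],max_speed=.15)
bot.goto([.4584,.0252,.10],down(0))
s=bot.read_camera("scene"); cv2.imwrite("pics/s1.png",s["pixels"])
P=bot.current_ee_pos()
X=P-[0,0,.036]
u=proj(s,np.array([P[0],P[1],P[2]-.007])); uf=proj(s,np.array([P[0],P[1],P[2]-.038]))
print("flange pred",u,"foot pred",uf,P,bot.current_grip_force(),bot.current_clock())
im=s["pixels"];x,y=map(int,uf)
cv2.imwrite("pics/s1c.png",cv2.resize(im[y-70:y+50,x-70:x+70],None,fx=5,fy=5,interpolation=cv2.INTER_CUBIC));print(x-70,y-70)
E
```

```text
[0.4434 0.2106 0.0387] [ 0.1351  0.7535 -0.8222]
0.20773925487842412 29.95992422103882 [-0.756  -0.105  -0.2741]
flange pred [335.9176 213.2384] foot pred [334.6373 228.4661] [0.4579 0.0264 0.0994] 36.18444936359552 6.95
264 158
```

View pics/s1c.png

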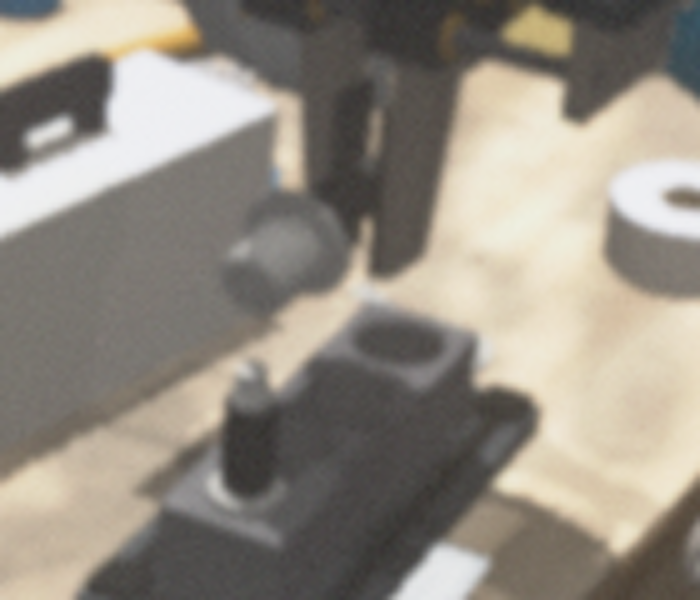

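The crop shows the nozzle swung to nearly horizontal in the grip, foot at crop (250,282) and flange at (312,235). Its foot clipped the fixed nozzle on the way, because I carried it too low. I'll work out the tilt, and check whether I can stand it up again by pitching the tool forward by the same angle.

```bash
cat >> h.py <<'E'
def pitched(a,yaw=np.pi/2): # tool leaning away from the robot by a
    ax=np.array([np.cos(yaw),np.sin(yaw),0])
    return (Rotation.from_rotvec(-a*ax)*Rotation.from_rotvec(down(yaw))).as_rotvec()
E
python3 - <<'E'
from h import *
np.set_printoptions(precision=4,suppress=True)
s=bot.read_camera("scene"); P=bot.current_ee_pos()
R,t=np.array(s["R"]),np.array(s["t"]);o=-R.T@t
def px(p):
    d=R.T@np.array([(p[0]-s["cx"])/s["fx"],(p[1]-s["cy"])/s["fy"],1]);return o+d*(P[0]-o[0])/d[0]
for n,c in(("foot",(252,282)),("flange",(312,235))):
    print(n,px((c[0]/5+264,c[1]/5+158))-P)
print("opening",bot.current_opening(),bot.current_grip_force())
for a in (40,50,60,70,80,90):
  for yaw in(np.pi/2,np.pi/2+.3,np.pi/2-.3):
    r=pitched(np.radians(a),yaw)
    for p in([.45,.22,.06],[.5,.2,.06],[.6,.2,.06]): 
        q=bot.inverse_kinematics(p,r); print(a,round(yaw,1),p,q) if yaw==np.pi/2 or q is not None else 0
E
```

```text
foot [0.     0.0706 0.0228]
flange [-0.      0.0345  0.0242]
opening 0.1439565836516679 36.184800552321406
40 1.6 [0.45, 0.22, 0.06] [ 0.3613 -0.1555  2.4302 -0.8621  0.304  -0.4502]
40 1.6 [0.5, 0.2, 0.06] [ 0.2542 -0.0704  2.3553 -0.7561  0.2379 -0.6325]
40 1.6 [0.6, 0.2, 0.06] [ 0.1954  0.155   2.1197 -0.6174  0.2173 -0.8142]
40 1.9 [0.45, 0.22, 0.06] [ 0.148  -0.2638  2.515   0.4615  0.2204 -2.1394]
40 1.9 [0.5, 0.2, 0.06] [ 0.0618 -0.1396  2.4168  0.7078  0.2355 -2.4487]
40 1.9 [0.6, 0.2, 0.06] [ 0.0467  0.1182  2.1619  0.7413  0.2409 -2.4933]
40 1.3 [0.45, 0.22, 0.06] [ 0.5167 -0.0046  2.2922 -1.0189  0.5826  0.0488]
40 1.3 [0.5, 0.2, 0.06] [ 0.4078  0.0531  2.2329 -1.0177  0.5134 -0.0363]
40 1.3 [0.6, 0.2, 0.06] [ 0.3232  0.2431  2.0134 -0.9605  0.4755 -0.1632]
50 1.6 [0.45, 0.22, 0.06] None
50 1.6 [0.5, 0.2, 0.06] [ 0.2878 -0.036   2.4406  4.237   0.247   0.6761]
50 1.6 [0.6, 0.2, 0.06] [0.2153 0.1747 2.2122 4.143  0.1956 0.7179]
50 1.9 [0.5, 0.2, 0.06] [ 0.027  -0.1294  2.5246  2.0414  0.2338  2.4817]
50 1.9 [0.6, 0.2, 0.06] [0.0197 0.1284 2.2669 2.0273 0.2384 2.4906]
60 1.6
[... 1705 characters left out ...]
.6, 0.2, 0.06] [0.4888 0.636  2.0795 4.0366 1.1097 1.2372]
90 1.6 [0.45, 0.22, 0.06] [-1.6068  2.2636  2.3728  1.5681  1.5349  0.076 ]
90 1.6 [0.5, 0.2, 0.06] [0.3794 0.7482 2.3459 3.5213 1.5266 1.5532]
90 1.6 [0.6, 0.2, 0.06] [0.266  0.7576 2.1852 3.4127 1.3791 1.5179]
90 1.9 [0.45, 0.22, 0.06] [-1.7355  1.9127  2.4976  1.4228  1.1287  0.3353]
90 1.9 [0.5, 0.2, 0.06] [-2.0632  2.0852  2.4425  1.3867  0.7955  0.26  ]
90 1.9 [0.6, 0.2, 0.06] [-0.0521  0.7484  2.2554  2.7864  1.4415  1.6186]
90 1.3 [0.45, 0.22, 0.06] [0.7927 0.7589 2.1775 4.2429 1.4769 1.3881]
90 1.3 [0.5, 0.2, 0.06] [0.6461 0.7617 2.1629 4.099  1.4446 1.3938]
90 1.3 [0.6, 0.2, 0.06] [0.4975 0.7993 2.0157 3.9662 1.3448 1.333 ]
```

Opening is 13 mm, so the nozzle is now held by its tip and hangs sideways, foot toward +y. The simplest mend is to carry it to clear table with the foot just above the surface, ease the grip until gravity swings it upright, then look.

```bash
python3 - <<'E'
from h import *
np.set_printoptions(precision=4,suppress=True)
bot.line_to([.458,.0252,.17],max_speed=.1)
bot.line_to([.458,.185,.17],max_speed=.1)
bot.line_to([.458,.185,.060],max_speed=.08)
print(bot.current_opening(),bot.current_contact_force())
for f in(15,8,5,3):
    bot.set_gripper(0.0,f); bot.hold(.15); print(f,bot.current_opening(),bot.current_contact_force())
s=bot.read_camera("scene"); P=bot.current_ee_pos(); x,y=map(int,proj(s,P))
cv2.imwrite("pics/s2c.png",cv2.resize(s["pixels"][y-60:y+60,x-70:x+70],None,fx=5,fy=5,interpolation=cv2.INTER_CUBIC));print(x-70,y-60,P,bot.current_clock())
E
```

```text
0.1458981733055089 [-0.1457  0.3279 -0.1373]
15 0.15197775159031127 [ 0.2621 -0.1181 -1.4328]
8 0.1591693933510142 [-0.178   0.5445 -1.3066]
5 0.003965465997708487 [-0.2995  0.6441 -0.5057]
3 0.006732394292328588 [ 0.3752 -0.2261  0.5601]
211 211 [0.458 0.185 0.06 ] 12.9333
```

View pics/s2c.png

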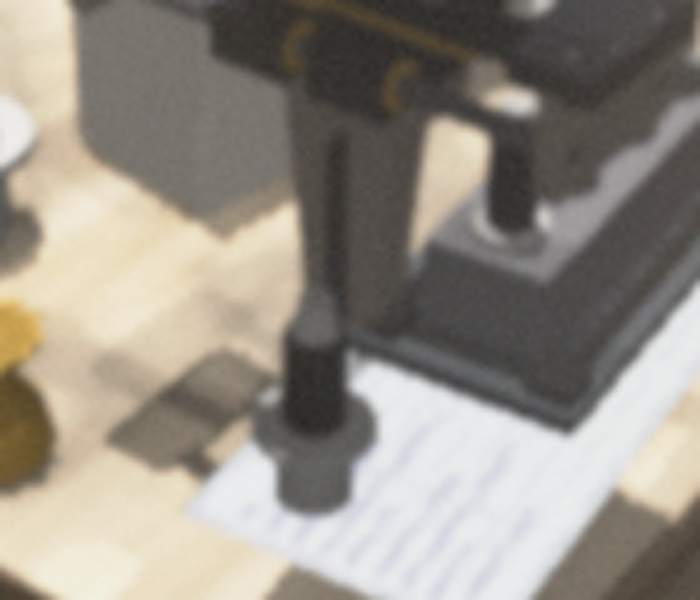

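The nozzle dropped clear and is standing upright, flange at crop (315,430). I'll back off, re-measure it and regrasp, and this time carry it high.

```bash
python3 - <<'E'
from h import *
np.set_printoptions(precision=4,suppress=True)
bot.line_to([.458,.17,.062],max_speed=.08)
bot.line_to([.458,.17,.13],max_speed=.2)
bot.set_gripper(1.0,30)
bot.goto([.40,.0,.25],down(0))
t=bot.read_camera("top");s=bot.read_camera("scene")
print("A scene",ray(s,((315+.5)/5+211,(430+.5)/5+211),.031),bot.current_clock())
p=proj(t,np.array([.45,.21,.031])).astype(int);print(p)
a=cv2.resize(t["pixels"][p[1]-25:p[1]+25,p[0]-30:p[0]+30],None,fx=6,fy=6,interpolation=cv2.INTER_CUBIC)
x,y=proj(s,np.array([.45,.21,.031])).astype(int);print(x,y)
b=cv2.resize(s["pixels"][y-25:y+25,x-30:x+30],None,fx=6,fy=6,interpolation=cv2.INTER_CUBIC)
cv2.imwrite("pics/m3.png",np.hstack([a,b]))
E
```

```text
A scene [0.4515 0.2113 0.031 ] 16.1083
[208 245]
275 297
```

View pics/m3.png

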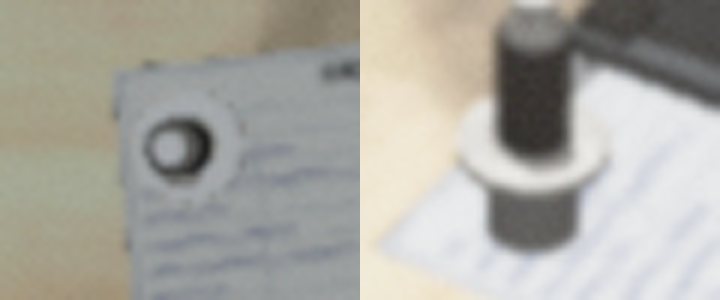

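```bash
python3 - <<'E'
from h import *
np.set_printoptions(precision=4,suppress=True)
t=bot.read_camera("top");s=bot.read_camera("scene")
u,v=(209.2,244.7),(273.7,295.5)
X=tri(t,u,s,v);a,b=ray(t,u,.031),ray(s,v,.031);print(X,a,b)
n=(a+b)[:2]/2
bot.goto([*n,.13],down(0))
bot.line_to([*n,.038],max_speed=.1); bot.hold(.2)
bot.set_gripper(0.0,40); bot.hold(.2)
g=bot.current_ee_pos(); print(g,bot.current_opening(),bot.current_contact_force())
bot.line_to([*n,.165],max_speed=.15)
print(bot.current_opening())
H=np.array([.4584,.0252])
bot.line_to([*H,.165],max_speed=.12)
bot.line_to([*H,.09],max_speed=.1); bot.hold(.2)
f0=bot.current_contact_force();print("free",f0,bot.current_opening())
for z in np.arange(.086,.0535,-.002):
    bot.line_to([*H,z],max_speed=.05); f=bot.current_contact_force()-f0
    print(round(z,3),bot.current_ee_pos(),f)
    if f[2]>10: break
print(bot.current_opening(),bot.current_clock())
s=bot.read_camera("scene");P=bot.current_ee_pos();x,y=map(int,proj(s,P))
cv2.imwrite("pics/s4.png",cv2.resize(s["pixels"][y-60:y+60,x-70:x+70],None,fx=5,fy=5,interpolation=cv2.INTER_CUBIC))
E
```

```text
[0.4532 0.2087 0.0315] [0.4524 0.2082 0.031 ] [0.4543 0.2087 0.031 ]
[0.4534 0.2085 0.0381] 0.20930087748699377 [-0.1825 -0.0691  1.6415]
0.20901742700053696
free [ 0.0848  0.2405 -0.8358] 0.20813143631125988
0.086 [0.4581 0.0253 0.0857] [-0.6391 -0.5461  0.1238]
0.084 [0.4583 0.0252 0.0838] [-0.0056 -1.0965 -0.546 ]
0.082 [0.4583 0.0252 0.0818] [ 0.1053 -0.3953  0.3926]
0.08 [0.4583 0.0252 0.0799] [-0.1076  0.1614 -0.3853]
0.078 [0.4583 0.0252 0.0779] [-0.2311 -0.0718 -0.0071]
0.076 [0.4583 0.0252 0.0759] [ 0.5564 -0.3149  0.0671]
0.074 [0.4583 0.0252 0.0739] [-0.6707 -0.4317 -0.4388]
0.072 [0.4583 0.0252 0.0719] [-0.5972  0.1691  0.0373]
0.07 [0.4583 0.0252 0.0698] [-0.1472 -0.234   0.0346]
0.068 [0.4583 0.0252 0.0679] [ 0.5793 -0.0055 -0.2506]
0.066 [0.4583 0.0252 0.0659] [ 0.5736 -0.826  -0.6449]
0.064 [0.4583 0.0252 0.0639] [ 0.313  -1.0518 -0.1409]
0.062 [0.4584 0.0252 0.0619] [-0.3012 -1.526  -0.0169]
0.06 [0.4583 0.0252 0.0599] [ 0.3815  0.3721 -0.1374]
0.058 [0.4583 0.0252 0.0579] [-0.2419 -1.6004 -0.7609]
0.056 [0.4586 0.0252 0.0561] [0.8016 0.0641 0.1073]
0.054 [0.4588 0.0251 0.056 ] [-6.8535  0.6689 18.6303]
0.20551834057382612 27.7667
```

The nozzle is home: hard contact came at the expected 56 mm. Next I'll release it and grasp the cover handle.

```bash
python3 - <<'E'
from h import *
np.set_printoptions(precision=4,suppress=True)
bot.line_to([.4584,.0252,.056],max_speed=.05)
bot.set_gripper(1.0)
bot.line_to([.4584,.0252,.17],max_speed=.2)
C=[.5995,.0178];r=down(-.138)
bot.goto([*C,.17],r)
t=bot.read_camera("top");s=bot.read_camera("scene")
cv2.imwrite("pics/s5.png",cv2.resize(s["pixels"][150:310,230:410],None,fx=4,fy=3.7,interpolation=cv2.INTER_CUBIC)[:592])
bot.line_to([*C,.099],max_speed=.1); bot.hold(.15)
print(bot.current_contact_force(),bot.current_ee_pos())
bot.set_gripper(0.0,40); bot.hold(.2)
print(bot.current_opening(),bot.current_contact_force(),bot.current_ee_pos(),bot.current_clock())
E
```

```text
[-0.2585  0.5926 -0.4623] [0.6002 0.0177 0.1   ]
0.1487350607526334 [-1.0152 -0.4996 -1.0798] [0.5993 0.0178 0.0988] 33.0167
```

View pics/s5.png

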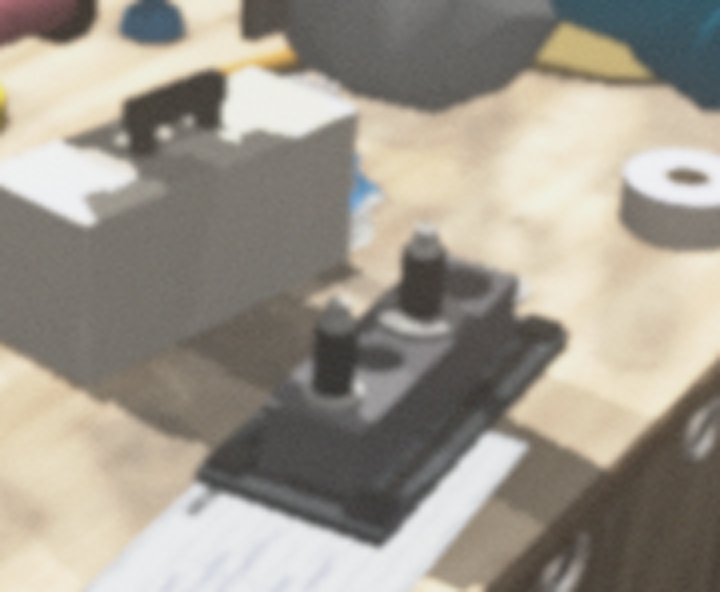

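The nozzle is seated upright with its flange on the block (crop 418,325), and the handle is gripped at 14 mm. Now lift, carry over the kit and lower.

```bash
python3 - <<'E'
from h import *
np.set_printoptions(precision=4,suppress=True)
C=[.5993,.0178];K=[.4570,.0431]
bot.line_to([*C,.235],max_speed=.15)
bot.line_to([*K,.235],rot=down(.08),max_speed=.15)
bot.line_to([*K,.14],max_speed=.1); bot.hold(.15)
f0=bot.current_contact_force();print(f0,bot.current_opening())
for z in np.arange(.135,.108,-.002):
    bot.line_to([*K,z],max_speed=.05); f=bot.current_contact_force()-f0
    if f[2]>5 or z<.12: print(round(z,3),bot.current_ee_pos(),f)
    if f[2]>5: break
bot.set_gripper(1.0); 
bot.line_to([*K,.20],max_speed=.2)
bot.goto([.36,.043,.25],down(.08))
for n in("top","scene"):
    c=bot.read_camera(n);x,y=map(int,proj(c,np.array([*K,.1])))
    cv2.imwrite(f"pics/{n}6.png",c["pixels"]);
    a=cv2.resize(c["pixels"][y-55:y+55,x-65:x+65],None,fx=5.4,fy=5.4,interpolation=cv2.INTER_CUBIC);cv2.imwrite(f"pics/{n}6c.png",a);print(n,x-65,y-55)
print(bot.current_clock())
E
```

```text
[-0.5743  0.3269 -0.8384] 0.148275745663288
0.119 [0.4569 0.0431 0.1188] [ 0.832  -0.0996 -0.7245]
0.117 [0.4568 0.0431 0.1168] [ 0.4514 -0.7996 -0.5771]
0.115 [0.4569 0.0431 0.1149] [-0.0187 -0.6543 -0.1876]
0.113 [0.4575 0.043  0.1135] [ 0.4896 -0.0577  2.7168]
0.111 [0.4585 0.043  0.1129] [-0.1279  0.8182 10.4132]
top 223 188
scene 266 158
42.1083
```

View pics/scene6c.png

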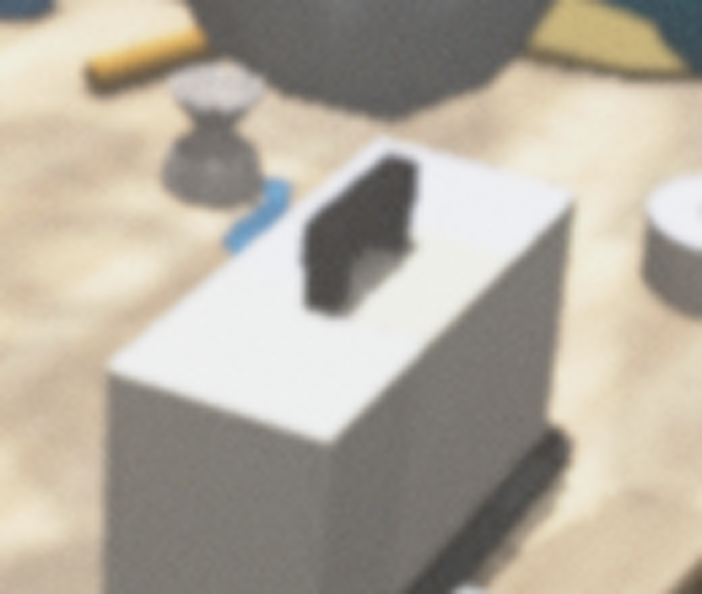

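The cover sits squarely over the kit, top corners at crop (108,370), (328,442), (573,200), (385,140). Now I'll press the corners with the fingers closed.

```bash
python3 - <<'E'
from h import *
np.set_printoptions(precision=4,suppress=True)
s=bot.read_camera("scene")
c=np.array([ray(s,((u+.5)/5.4-.5+266,(v+.5)/5.4-.5+158),.109)[:2] for u,v in((108,370),(328,442),(573,200),(385,140))])
K=c.mean(0); ax=c[0]+c[1]-c[2]-c[3]; yaw=np.arctan2(-ax[0],ax[1]); print(K,yaw)
K=(K+[.457,.0431])/2; yaw=.08
ex=np.array([np.cos(yaw),np.sin(yaw)]);ey=np.array([-np.sin(yaw),np.cos(yaw)])
bot.set_gripper(0.0,20)
bot.hold(.1)
for sx,sy in((-1,1),(1,-1),(-1,-1),(1,1)):
    p=K+ex*24e-3*sx+ey*76e-3*sy
    bot.goto([*p,.15],down(yaw))
    bot.line_to([*p,.115],max_speed=.15)
    f0=bot.current_contact_force()[2]
    for z in np.arange(.109,.0975,-.001):
        bot.line_to([*p,z],max_speed=.05); f=bot.current_contact_force()[2]-f0
        if f>12.5: break
    print(sx,sy,round(z,4),bot.current_ee_pos(),f,bot.current_clock())
    bot.line_to([*p,.15],max_speed=.25)
E
```

```text
[0.4569 0.0443] 0.07685507900405883
-1 1 0.105 [0.4276 0.1187 0.1069] 12.616737968654581 45.8833
1 -1 0.101 [ 0.4909 -0.0323  0.105 ] 13.467736249732068 49.55
-1 -1 0.102 [ 0.4396 -0.0351  0.1046] 20.16173917965503 52.6083
1 1 0.102 [0.4777 0.1228 0.1049] 12.626263760534876 56.0333
```

```bash
python3 - <<'E'
from h import *
np.set_printoptions(precision=4,suppress=True)
K=np.array([.457,.0437]);yaw=.08
ex=np.array([np.cos(yaw),np.sin(yaw)]);ey=np.array([-np.sin(yaw),np.cos(yaw)])
for sx,sy in((-1,1),(-1,-1),(1,-1)):
    if bot.current_clock()>64.5: break
    p=K+ex*24e-3*sx+ey*76e-3*sy
    bot.line_to([*p,bot.current_ee_pos()[2]],max_speed=.25)
    bot.line_to([*p,.112],max_speed=.2)
    f0=bot.current_contact_force()[2]
    for z in np.arange(.105,.0975,-.001):
        bot.line_to([*p,z],max_speed=.06); f=bot.current_contact_force()[2]-f0
        if f>13.5: break
    print(sx,sy,round(z,4),bot.current_ee_pos(),f,bot.current_clock())
    bot.line_to([*p,.135],max_speed=.25)
print(bot.current_clock())
E
```

```text
-1 1 0.102 [0.4269 0.1177 0.1043] 19.690951439480983 58.075
-1 -1 0.102 [ 0.4396 -0.0342  0.1043] 16.150525796240967 60.4083
1 -1 0.101 [ 0.4893 -0.0305  0.1045] 15.453298223062804 62.575
62.8583
```

```bash
python3 - <<'E'
from h import *
K=np.array([.457,.0437]);yaw=.08
ex=np.array([np.cos(yaw),np.sin(yaw)]);ey=np.array([-np.sin(yaw),np.cos(yaw)])
p=K+ex*24e-3+ey*76e-3
bot.line_to([*p,.135],max_speed=.25)
bot.line_to([*p,.112],max_speed=.2)
f0=bot.current_contact_force()[2]
for z in np.arange(.104,.0985,-.001):
    bot.line_to([*p,z],max_speed=.06); f=bot.current_contact_force()[2]-f0
    if f>14: break
print(z,bot.current_ee_pos(),f,bot.current_clock())
bot.line_to([*p,.15],max_speed=.25)
print(bot.current_clock()); print(bot.job_done())
E
```

```text
0.10099999999999999 [0.47723086 0.12134867 0.10453345] 16.71630710711835 64.9167
65.2667
the job is handed in; nothing more can be done
None
```

I handed the job in at 65.3 s of the 72 s limit; no verdict came back. The nozzle is fully home in the 26 mm hole and the cover is over the kit. In the last press at each corner, the top went down to within about 0.5 mm of its seated height, at peaks of 15 to 20 N, so a bit over the advised 10 to 15 N. On the first try I carried the nozzle too low; it hit the fixed nozzle and swung sideways in the grip, so I set it upright and regrasped it.

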